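# Fill a tray from the spring-gated ball dispenser

## Task

Slide the empty flat tray along the bench, without lifting or tipping it, up to the foot of the ball dispenser so that it stands squarely and centred under the mouth. Then pull the dispenser's spring-return gate out by its upright handle until the index blade is level with the pointer on the rail, so that all three balls run into the tray, and finish while still holding the gate there - do not let go. Leave the pointer's setting and the other things on the bench as they are.

Things in the scene. Friction and masses are not known exactly. Their poses are not given: they have to be found in the camera images.
- dispenser: Ball dispenser fixed to the bench: aluminium channel, 170 mm long, 36 wide, open on top, sloping down 10 degrees to its mouth, top 125 mm high, on a grey foot. Origin on the bench under the mouth's lip; x from the mouth back up the channel, away from the robot; y sideways to the left, the gate's pull direction; z up. Front face of the foot (120 mm wide, 50 high) at x = +35 mm. Yaw -0.2 to 0.15.
- mouth (a point): Middle of the mouth's lip, 62 mm above the bench; axes as the dispenser's. Lip and spring housing leave 55 mm free below them, so the tray passes under. Freed balls drop from here and land 10 to 45 mm out to -x.
- gate (a joint): Travel of the sliding gate in m: 0 closed, grows as it is pulled sideways (dispenser +y), stop at 0.085. A spring returns it: about 5 N when closed, 10 N at 60 mm. From about 30 mm on, balls run out.
- gate_handle (a point): Grip point on the gate's upright handle, a black 16 x 16 mm post from 68 to 134 mm above the bench; point on its axis, 115 mm high. Gate closed: x 6, y 105 mm from the dispenser's origin. 40 mm is free between it and the spring housing (24 mm across, 78 mm high) on its rod. Moves with the gate; axes as the dispenser's.
- index_tip (a point): Tip of the gate's index blade, a 3 mm thin steel blade that sticks out from the handle post towards +x of the dispenser at 74 mm height. Moves with the gate.
- pointer (a joint): Where the pointer is set on its rail, in m: the gate travel at which the index blade is level with the pointer (36 to 58 mm); stiff, not to be moved.
- pointer_tip (a point): Edge of the pointer (dark upright fin, 3 mm thin, top 85 mm high) that faces the index blade, 74 mm high; axes as the dispenser's. It sits on a low rail (top 56 mm) parallel to the gate's rod at dispenser x = 45 mm, which ends in a post at y = 214 mm. Level means equal y of index and pointer in these axes.
- tray: The empty tray: flat open aluminium tray, 120 mm (x) by 130 mm (y), 40 mm high, walls and floor 4 mm, about 0.3 kg, loose. Origin at the centre of its underside. Standing against the foot, its centre is 25 mm in front of the mouth (dispenser x = -25 mm).
- ball1_center (a point): Centre of steel ball 1 (25 mm, 64 g) waiting in the channel, first behind the gate.
- ball2_center (a point): Centre of steel ball 2 (25 mm, 64 g) waiting in the channel, second behind the gate.
- ball3_center (a point): Centre of steel ball 3 (25 mm, 64 g) waiting in the channel, third behind the gate.
- bin: Bystander, to be left alone: blue plastic stacking bin, 110 x 100 x 55 mm, with some brass parts in it; higher, smaller and less flat than the tray; stands left or right, where the tray does not. Origin at its middle, on the underside.
- bracket: Bystander, to be left alone: steel angle bracket, base 80 x 50 mm, upright leg 55 mm high, right of the dispenser. Origin at its middle, on the underside.
- jar: Bystander, to be left alone: small closed jar, 52 mm across, 75 mm high, left of the dispenser. Origin at its middle, on the underside.
- scanner: Bystander, to be left alone: black hand-held barcode scanner lying flat, 160 mm long, 40 mm high, left and far, its head 50 to 105 mm ahead (x) of its origin in the grip. Origin at its underside.
- tape: Bystander, to be left alone: roll of brown tape lying flat, 90 mm across, 48 mm high, right and far. Origin at its middle, on the underside.
- mug: Bystander, to be left alone: white mug, 80 mm across, 95 mm high, far left, near the scale. Origin at its middle, on the underside.
- screwdriver: Bystander, to be left alone: screwdriver lying on the right. Origin at its underside.

How it is judged (in metres and radians):
On the way, in this order (a step that is already met when the one before it is completed fails the run):
1. the tray stands under the mouth, squarely, with the gate still closed (x of tray in the frame of mouth between -0.055 and -0.015 m and y of tray in the frame of mouth between -0.03 and 0.03 m and angle between the x axis of tray and the x axis of mouth, either way round below 0.26 rad and height (world z) of tray below 0.006 m and angle between tray's own z axis and vertical below 0.1 rad and value of joint gate below 0.01 m and linear speed of tray below 0.02 m/s), for 0.2 s.
2. the gate is held by the gripper with its index level with the pointer (y of index_tip in the frame of pointer_tip between -0.005 and 0.005 m and contact force between the fingers and gate above 2 N), for 0.3 s.
At the end, for the whole second after the job is handed in: Fingers hold the gate still (over 2 N) with the index blade within 5 mm of the pointer; the tray is flat on the bench under the mouth (centre 15 to 55 mm in front of the lip, within 30 mm sideways, within 15 degrees of square); all three balls are in the tray (all of step 2 and x of tray in the frame of mouth between -0.055 and -0.015 m and y of tray in the frame of mouth between -0.03 and 0.03 m and angle between the x axis of tray and the x axis of mouth, either way round below 0.26 rad and height (world z) of tray below 0.006 m and angle between tray's own z axis and vertical below 0.1 rad and x of ball1_center in the frame of tray between -0.056 and 0.056 m and y of ball1_center in the frame of tray between -0.061 and 0.061 m and z of ball1_center in the frame of tray between 0 and 0.04 m and x of ball2_center in the frame of tray between -0.056 and 0.056 m and y of ball2_center in the frame of tray between -0.061 and 0.061 m and z of ball2_center in the frame of tray between 0 and 0.04 m and x of ball3_center in the frame of tray between -0.056 and 0.056 m and y of ball3_center in the frame of tray between -0.061 and 0.061 m and z of ball3_center in the frame of tray between 0 and 0.04 m and velocity of joint gate between -0.02 and 0.02 m/s); the arm keeps its last pose, push and grip.
It fails at once if the tray is lifted more than 12 mm off the bench or tipped (height (world z) of tray above 0.012 m or angle between tray's own z axis and vertical above 0.2 rad).
It fails at once if the pointer's setting is changed by more than 4 mm (distance of pointer_tip from where it was at the start of the episode above 0.004 m).
It fails at once if a bystander is shifted more than 30 mm (distance of any of bin, bracket, jar, scanner, tape, mug, screwdriver from where it was at the start of the episode above 0.03 m).
It also fails if it takes over 64 s, if anything falls off the work surface, if the arm or the gripper's body presses on something with over 40 N, if the wrist force passes 120 N, or if a joint passes its speed limit or range.

## Robot

A 7-joint arm with a two-finger parallel gripper is mounted at the origin on the work surface. World frame = base frame: x ahead of the robot, y to its left, z up, the work surface at z = 0. Lengths are in m, angles in degrees, forces in N, time in s.
With the tool pointing down it reaches from about 0.4 to 0.85 m from the base axis. Payload 10.4 kg.
Tool frame: the origin (TCP) lies on the centre line of the jaws, within the pads' length; the fingertips stand 17 mm ahead of it and the grasp point (between the pads) lies 2 mm behind it (env.tip_extent is the distance from the TCP to the fingertips, in m); z points along the fingers, y is the line along which they close (so a half turn about z gives the same grasp; the last joint's range is limited). The gripper opens to 85 mm and grips with 20 to 120 N. Pads are 22 mm wide; open, the fingers measure 114 mm over their backs; the gripper's body (76 mm by 85 mm) begins 54 mm behind the grasp point. The pads swing forward as they close: fully open they stand 13 mm farther back than shut.
Start: joints at [71.528, 19.034, -3.707, 83.658, 1.238, 77.344, -5.071], TCP at [0.185, -0.597, 0.248] pointing down, gripper open.
Joint ranges: [-148.97, 148.97], [-28.65, 121.19], [-84.17, 76.75], [9.2, 138.47], [-72.65, 252.65], [3.7, 117.97], [-149.18, 149.18]. Speed limits (degrees/s): [127.2, 127.2, 159.86, 159.86, 180, 180, 180].

## Interface

Orientations are given as [roll, pitch, yaw] about the fixed x, y, z axes, in that order (R = Rz(yaw) Ry(pitch) Rx(roll)).
In Python, from station import get_obs, optics, workorder, spotter, env gives the robot as it stands.
- The arm moves only by the shell command python3 -m inch 'ROWS' [FORCE]. ROWS is JSON, a list of rows, each an object of numbers: "hand": the opening, from -1 (shut) to 1 (fully open); "dx", "dy", "dz": the shift along the tool's x, y, z in mm; "ax", "ay", "az": the turn, a rotation vector about the tool's x, y, z in degrees. In form: [{"hand": .., "dx": .., "dy": .., "dz": .., "ax": .., "ay": .., "az": ..}, ...]. A call has 1 to 12 rows; each row is the pose to reach, as a shift and turn from the pose commanded when the call began, along the tool's axes at that moment; what a row does not reach only later rows make up. A row lasts 1/12 s, in which the tool goes at most 41.7 mm and 7.16 degrees, less where a joint would pass 70% of its speed; a pose out of reach is approached as far as the arm can. A call with a gripper value outside its range is refused whole. The fingers move at their own pace and stop on an object; FORCE is the grip in N (left out, the last holds). Time passes only in rows, so rows that repeat a pose let the fingers close. It gives the time, the measured TCP pose, the force, the opening and the grip force at its end, in the units of the state.
- get_obs(): the state, without advancing time (a new reading comes with each control period).
- optics.grab_frame(name): name is "side" or "top" or "wrist"; returns the picture (420x560x3 uint8, blue, green, red); there is no depth.
- optics.camera_model(name): a dict with "camera_matrix" (3x3 intrinsics, pixels), "cam_to_world" (4x4, takes a point from camera to world coordinates); the wrist camera has in their place "tool_from_camera" (4x4, takes a point from camera to tool coordinates, whose origin is the TCP and whose axes are the flange's). Camera axes: x right, y up, looking along -z (the intrinsics and any distortion apply to the point x, -y, -z); pixel columns grow to the right and rows downward; lengths in m; the calibration is good to about 2 mm. The wrist camera is an equidistant fisheye: a pixel r from the principal point sees the ray r / f radians off the axis. A picture is of the moment at which its call begins: read the wrist's pose just before it. camera_model takes no time and is no camera call.
- workorder.hand_in(): hands the job in; it is judged then, once.
Trained networks look in the newest picture that a camera, given by its name, has taken for a name from the list of things; names that differ only in an ending like _2 or _b are one class to them, and where a whole thing is asked for, a point or a joint stands for the part that bears it (a point fixed in the world has none). Each returns a list of dicts, best first, with "score" (0 to 1); they miss things now and then, are a little off and sometimes report something else, mostly with a low value. They report only what shows in the picture. A call takes as long as a camera call.
- spotter.spot_in(camera, query): "rect" ([centre column, centre row, width, height] as shares, 0 to 1, of the picture: columns of its width, rows of its height, round what is visible of it).
- spotter.tip_of(camera, query): "point" ([column, row] as shares, 0 to 1, of the picture: columns of its width, rows of its height: a listed point, or the origin of a listed thing).
The state is a dict: "clock": time; "qpos": joint angles; "qd": joint speeds; "joint_efforts": joint torques, N m; "ee_pos": TCP position; "ee_rot": TCP orientation; "ft_force": force on the tool from outside, world axes, zero at the start; "ft_torque": the same for the moment, N m; "opening": finger opening in m; "grasp_force": force on a finger pad.
Only numpy, scipy, OpenCV 4.12 (cv2) and the standard library are available. Lean on these libraries where they do the work, as an engineer would, in place of code of your own. Each camera call takes 0.05 s, during which the arm holds its last target. There are 200 camera calls.

## Working session

There is one attempt and no reset: what is moved stays moved. The work goes in short steps, Python scripts to look and compute and a shell command to move; the robot and the scene stay as the last step left them, time stands still between calls to the robot, and variables do not carry over. Pictures are saved under pics/ and viewed, at most 11 in all, crops included, and the job is handed in when it is done.

```bash
ls; mkdir -p pics; cat > h.py <<'E'
import numpy as np, cv2
from station import get_obs, optics, workorder, spotter, env
from scipy.spatial.transform import Rotation as R
def model(n): return optics.camera_model(n)
def ray(n,uv,m=None,obs=None):
    m=m or model(n); K=np.array(m["camera_matrix"],float)
    x=(uv[0]-K[0,2])/K[0,0]; y=(uv[1]-K[1,2])/K[1,1]
    if n=="wrist":
        r=np.hypot(x,y); s=np.sin(r)/r if r>1e-9 else 1
        d=np.array([x*s,-y*s,-np.cos(r)])
        o=obs; T=np.eye(4); T[:3,:3]=rot(o); T[:3,3]=o["ee_pos"]; T=T@np.array(m["tool_from_camera"])
    else:
        dist=m.get("distortion",m.get("dist_coeffs"))
        if dist is not None:
            x,y=cv2.undistortPoints(np.array([[uv]],float),K,np.array(dist,float))[0,0]
        d=np.array([x,-y,-1]); T=np.array(m["cam_to_world"])
    d=T[:3,:3]@d; return T[:3,3],d/np.linalg.norm(d)
def rot(o): return R.from_euler('xyz',o["ee_rot"],degrees=True).as_matrix()
def tri(rays):
    A=np.zeros((3,3));b=np.zeros(3)
    for o,d in rays:
        P=np.eye(3)-np.outer(d,d);A+=P;b+=P@o
    p=np.linalg.solve(A,b)
    return p,[float(np.linalg.norm((np.eye(3)-np.outer(d,d))@(p-o))) for o,d in rays]
def atz(r,z): o,d=r; return o+d*(z-o[2])/d[2]
E
python3 - <<'E'
from h import *
o=get_obs(); print(o)
for n in("side","top","wrist"):
    print(n,{k:(np.round(v,3).tolist() if not isinstance(v,str) else v) for k,v in model(n).items()})
ims={}
for n in("side","top"):
    ims[n]=optics.grab_frame(n); cv2.imwrite(f"pics/{n}0.png",ims[n])
names="mouth gate_handle index_tip pointer_tip tray ball1_center bin bracket jar dispenser screwdriver".split()
for q in names:
    rs={}
    for n in("side","top"):
        r=spotter.tip_of(n,q)
        if r: rs[n]=r
        print(q,n,[(np.round(np.array(x["point"])*[560,420],1).tolist(),round(x["score"],2)) for x in r[:3]])
    if len(rs)==2:
        p,e=tri([ray(n,np.array(rs[n][0]["point"])*[560,420]) for n in rs]); print("   ",p.round(4),np.round(e,4))
E
```

```text
pics
{'clock': 0.0, 'qpos': array([71.52895971, 19.07572743, -3.70749346, 83.70696144,  1.23687935,
       77.34333471, -5.07081144]), 'qd': array([ 0.0721793 , -0.07338318, -0.0762537 ,  0.04477925, -0.04184966,
        0.0382111 ,  0.0254743 ]), 'joint_efforts': array([ 7.93390300e-04, -6.25449371e+01,  4.97388525e-02, -3.91600978e+01,
        1.62880059e-02,  1.00691043e-02,  1.68682271e-05]), 'ee_pos': array([ 0.18446623, -0.59678017,  0.24746706]), 'ee_rot': array([-1.79913854e+02,  3.11835265e-03,  1.71775264e+01]), 'ft_force': array([0.01453631, 0.58167158, 0.55287947]), 'ft_torque': array([0.01149569, 0.00804857, 0.01448204]), 'grasp_force': 0.0, 'opening': 0.08517668729445471}
side {'camera_matrix': [[433.229, 0.0, 285.053], [0.0, 433.229, 213.603], [0.0, 0.0, 1.0]], 'cam_to_world': [[-0.995, 0.06, -0.076, 0.478], [-0.097, -0.603, 0.792, 1.144], [0.002, 0.795, 0.606, 0.952], [0.0, 0.0, 0.0, 1.0]]}
top {'camera_matrix': [[398.861, 0.0, 279.63], [0.0, 398.861, 208.221], [0.0, 0.0, 1.0]], 'cam_to_world': [[0.023, 0.99, -0.137, 0.459], [-0.999, 0.026, 0.02, 0.011], [0.023, 0.137
[... 786 characters left out ...]
2, 181.4], 0.72)]
tray top [([396.1, 253.8], 0.57)]
    [ 0.4951 -0.3308 -0.004 ] [0.0022 0.0022]
ball1_center side []
ball1_center top [([272.8, 192.7], 0.53)]
bin side [([307.7, 288.9], 0.76)]
bin top [([181.9, 246.8], 0.72)]
    [ 0.4966  0.2512 -0.0078] [0.0014 0.0014]
bracket side [([276.7, 189.6], 0.71)]
bracket top [([367.1, 198.6], 0.57)]
    [ 6.436e-01 -2.516e-01 -5.000e-04] [0.0011 0.0011]
jar side [([261.6, 303.9], 0.74)]
jar top [([155.5, 197.8], 0.86)]
    [ 0.6258  0.3283 -0.    ] [0.003 0.003]
dispenser side []
dispenser top [([271.5, 197.0], 0.77)]
screwdriver side [([289.6, 165.4], 0.69)]
screwdriver top [([434.0, 206.4], 0.75)]
    [ 0.6178 -0.4355  0.0029] [0.0074 0.0074]
```

```bash
python3 - <<'E'
import cv2
a=cv2.imread("pics/top0.png")[130:300,130:450];cv2.imwrite("pics/t1.png",cv2.resize(a,(800,425),interpolation=2))
a=cv2.imread("pics/side0.png")[130:340,180:400];cv2.imwrite("pics/s1.png",cv2.resize(a,(629,600),interpolation=2))
E
```

```text
(no output)
```

View pics/t1.png

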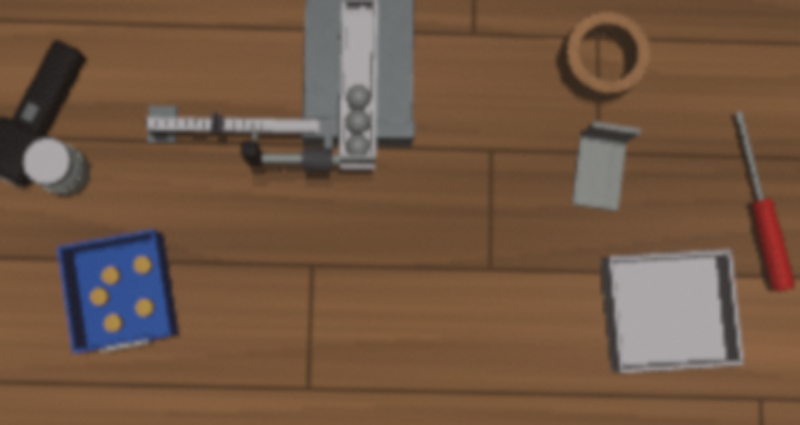

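View pics/s1.png

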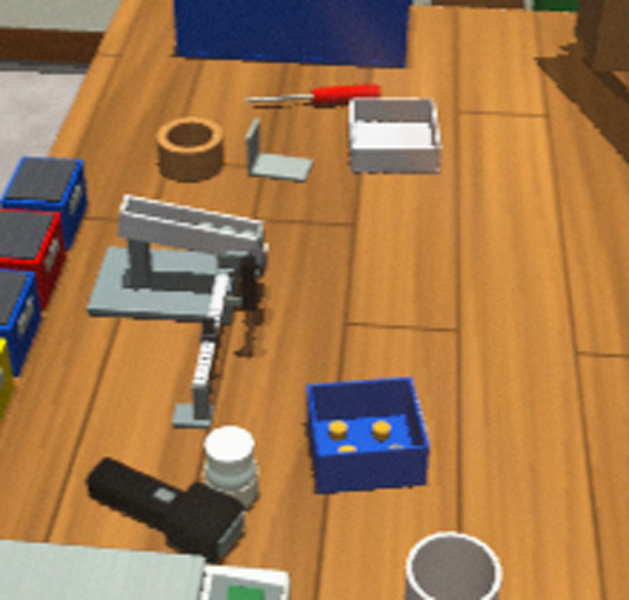

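```bash
python3 - <<'E'
from h import *
m=model("top")
def P(c,z): return atz(ray("top",np.array(c)/2.5+130,m),z)
pr=lambda *a:print(*[x.round(4) if hasattr(x,'round') else x for x in a])
pr("tray rim");C=np.array([P(c,.04) for c in [(605,257),(732,251),(742,362),(617,372)]]);pr(C,C.mean(0))
pr("edges",np.linalg.norm(np.roll(C,-1,0)-C,axis=1))
d=C[0]-C[1]; pr("yaw from top edge(y)",np.degrees(np.arctan2(-d[0],d[1])));d=C[3]-C[2];pr(np.degrees(np.arctan2(-d[0],d[1])))
for a,b in [((0),(1)),]: d=C[0]-C[3];pr(np.degrees(np.arctan2(d[1],d[0])));d=C[1]-C[2];pr(np.degrees(np.arctan2(d[1],d[0])))
a,b=P((148,118),.056),P((318,122),.056);d=a-b;pr("rail",a,b,np.degrees(np.arctan2(-d[0],d[1])))
for l,z in(((413,2),(413,138)),0.05),(((305,2),(305,141)),.05):
  a,b=P(l[0],z),P(l[1],z);d=a-b;pr("foot",a,b,np.degrees(np.arctan2(d[1],d[0])))
a,b=P((342,4),.11),P((340,168),.08);
pr("lip",P((357,168),.062),"handle top",P((250,152),.134),"pointer",P((217,123),.085),"foot post end",P((148,136),.0))
E
```

```text
tray rim
[[ 0.5449 -0.2541  0.04  ]
 [ 0.5546 -0.3889  0.04  ]
 [ 0.4392 -0.3964  0.04  ]
 [ 0.426  -0.2656  0.04  ]] [ 0.4912 -0.3262  0.04  ]
edges [0.1352 0.1157 0.1315 0.1195]
yaw from top edge(y) 4.1224
5.7512
5.5089
3.6934
rail [0.6769 0.2283 0.056 ] [0.6777 0.051  0.056 ] 0.2445
foot [ 0.8132 -0.0466  0.05  ] [ 0.6646 -0.0492  0.05  ] 1.0267
foot [0.8096 0.0692 0.05  ] [0.6582 0.0643 0.05  ] 1.8746
lip [0.629 0.009 0.062] handle top [0.6298 0.1124 0.134 ] pointer [0.6676 0.1523 0.085 ] foot post end [0.6686 0.2391 0.    ]
```

```bash
cat >> h.py <<'E'
def go(p,yaw,o=None):
    o=o or get_obs(); A=rot(o); B=R.from_euler('xyz',[180,0,yaw],degrees=True).as_matrix()
    print("shift",(A.T@(np.array(p)-o["ee_pos"])*1000).round(1),"turn",np.degrees(R.from_matrix(A.T@B).as_rotvec()).round(1))
E
python3 - <<'E'
from h import *
go([.435,-.333,.16],94.7)
E
```

```text
shift [ 317.2 -178.4   88.3] turn [  0.   -0.  -77.5]
```

```bash
python3 -m inch '[{"hand":1,"dx":80,"dy":-45,"dz":10,"az":-14},{"hand":1,"dx":80,"dy":-45,"dz":22,"az":-14},{"hand":1,"dx":160,"dy":-90,"dz":44,"az":-38},{"hand":1,"dx":160,"dy":-90,"dz":44,"az":-38},{"hand":1,"dx":240,"dy":-135,"dz":66,"az":-60},{"hand":1,"dx":240,"dy":-135,"dz":66,"az":-60},{"hand":1,"dx":317,"dy":-178,"dz":88,"az":-77.5},{"hand":1,"dx":317,"dy":-178,"dz":88,"az":-77.5},{"hand":1,"dx":317,"dy":-178,"dz":88,"az":-77.5},{"hand":1,"dx":317,"dy":-178,"dz":88,"az":-77.5},{"hand":1,"dx":317,"dy":-178,"dz":88,"az":-77.5},{"hand":1,"dx":317,"dy":-178,"dz":88,"az":-77.5}]'
python3 - <<'E'
from h import *
for i in range(1):
    o=get_obs(); im=optics.grab_frame("wrist"); cv2.imwrite("pics/w1.png",im)
r=spotter.tip_of("wrist","tray")
for x in r[:2]:
    uv=np.array(x["point"])*[560,420]; print(uv,x["score"],atz(ray("wrist",uv,None,o),0))
print(o["ee_pos"],o["ee_rot"],o["qpos"].round(1))
E
```

```text
[ 0.18460223 -0.59711915  0.24831744] [ 1.79997975e+02 -2.07709051e-03  1.71765906e+01] [71.5 19.  -3.7 83.7  1.2 77.3 -5.1]invalid input at $[0]: expected keys hand, dx, dy, dz, ax, ay, az
```

View pics/w1.png

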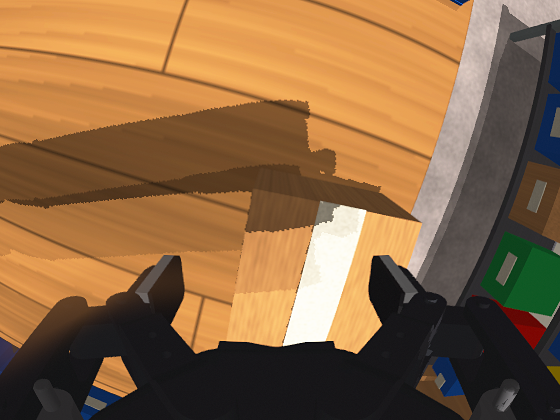

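```bash
python3 -m inch '[{"hand":1,"dx":80,"dy":-45,"dz":0,"ax":0,"ay":0,"az":-14},{"hand":1,"dx":80,"dy":-45,"dz":0,"ax":0,"ay":0,"az":-14},{"hand":1,"dx":160,"dy":-90,"dz":0,"ax":0,"ay":0,"az":-38},{"hand":1,"dx":160,"dy":-90,"dz":0,"ax":0,"ay":0,"az":-38},{"hand":1,"dx":240,"dy":-135,"dz":30,"ax":0,"ay":0,"az":-60},{"hand":1,"dx":240,"dy":-135,"dz":50,"ax":0,"ay":0,"az":-60},{"hand":1,"dx":317,"dy":-178,"dz":88,"ax":0,"ay":0,"az":-77.5},{"hand":1,"dx":317,"dy":-178,"dz":88,"ax":0,"ay":0,"az":-77.5},{"hand":1,"dx":317,"dy":-178,"dz":88,"ax":0,"ay":0,"az":-77.5},{"hand":1,"dx":317,"dy":-178,"dz":88,"ax":0,"ay":0,"az":-77.5},{"hand":1,"dx":317,"dy":-178,"dz":88,"ax":0,"ay":0,"az":-77.5},{"hand":1,"dx":317,"dy":-178,"dz":88,"ax":0,"ay":0,"az":-77.5}]'
python3 - <<'E'
from h import *
o=get_obs(); im=optics.grab_frame("wrist"); cv2.imwrite("pics/w2.png",im)
r=spotter.tip_of("wrist","tray")
for x in r[:2]:
    uv=np.array(x["point"])*[560,420]; print(uv,x["score"],atz(ray("wrist",uv,None,o),0))
print(o["ee_pos"],o["ee_rot"],o["qpos"].round(1))
E
```

```text
clock: 2.3
ee_pos: [0.4354, -0.3325, 0.1599]
ee_rot: [-180.0, -0.0, 95.1]
ft_force: [-0.2, -0.5, 0.6]
opening: 0.0851
grasp_force: 0.0
[337.792 198.198] 0.75 [ 0.49186988 -0.32985163  0.        ]
[ 0.43540279 -0.33250289  0.15993648] [-1.79983057e+02 -3.43287906e-02  9.50872774e+01] [ 54.6  15.2 -25.3 100.8   7.1  65.6  32.2]
```

View pics/w2.png

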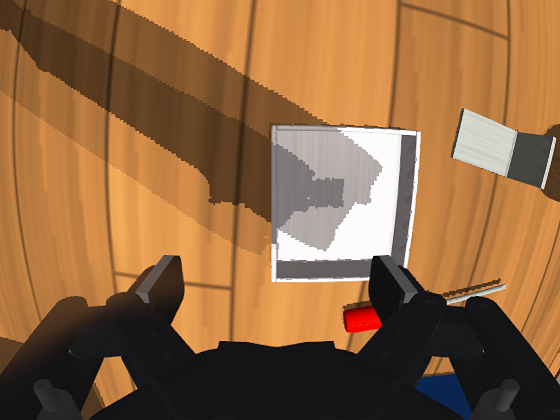

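```bash
python3 - <<'E'
from h import *
o=get_obs()
C=np.array([atz(ray("wrist",c,None,o),.04) for c in [(272,125),(420,131),(409,280),(274,281)]])
print(C.round(4),C.mean(0).round(4),np.linalg.norm(np.roll(C,-1,0)-C,axis=1).round(3))
d=C[0]-C[3];print("near wall mid",(C[0]+C[3])/2,np.degrees(np.arctan2(-d[0],d[1])));d=C[1]-C[0];print(np.degrees(np.arctan2(d[1],d[0])))
print(env.tip_extent)
w=(C[0]+C[3])/2
go([w[0]+.002,w[1],.031],94)
E
```

```text
[[ 0.4269 -0.271   0.04  ]
 [ 0.545  -0.2624  0.04  ]
 [ 0.56   -0.3931  0.04  ]
 [ 0.4381 -0.3993  0.04  ]] [ 0.4925 -0.3315  0.04  ] [0.118 0.132 0.122 0.129]
near wall mid [ 0.43247979 -0.33515335  0.04      ] 4.967153420773538
4.159603906739059
0.017
shift [ -1.1  -0.3 129.5] turn [0.  0.  0.4]
```

```bash
python3 -m inch '[{"hand":0.3,"dx":0,"dy":0,"dz":35,"ax":0,"ay":0,"az":0},{"hand":0.0,"dx":-1,"dy":0,"dz":70,"ax":0,"ay":0,"az":0},{"hand":0.0,"dx":-1,"dy":0,"dz":100,"ax":0,"ay":0,"az":0},{"hand":0.0,"dx":-1,"dy":0,"dz":120,"ax":0,"ay":0,"az":0},{"hand":0.0,"dx":-1,"dy":0,"dz":129,"ax":0,"ay":0,"az":0},{"hand":0.0,"dx":-1,"dy":0,"dz":129,"ax":0,"ay":0,"az":0},{"hand":-0.5,"dx":-1,"dy":0,"dz":129,"ax":0,"ay":0,"az":0},{"hand":-0.8,"dx":-1,"dy":0,"dz":129,"ax":0,"ay":0,"az":0},{"hand":-1,"dx":-1,"dy":0,"dz":129,"ax":0,"ay":0,"az":0},{"hand":-1,"dx":-1,"dy":0,"dz":129,"ax":0,"ay":0,"az":0},{"hand":-1,"dx":-1,"dy":0,"dz":129,"ax":0,"ay":0,"az":0}]' 30
python3 - <<'E'
from h import *
go([.4325,-.02,.031],94);go([.434,-.02,.031],91)
E
```

```text
clock: 3.32
ee_pos: [0.4358, -0.3353, 0.033]
ee_rot: [179.9, 0.1, 94.6]
ft_force: [-1.6, -0.2, 6.9]
opening: 0.0036
grasp_force: 31.0
shift [314.5  22.3   1.4] turn [0.1 0.1 0.6]
shift [314.4  23.8   1.4] turn [0.1 0.1 3.6]
```

```bash
python3 -m inch '[{"hand":-1,"dx":8,"dy":0.6,"dz":0,"ax":0,"ay":0,"az":0},{"hand":-1,"dx":22,"dy":1.7,"dz":0,"ax":0,"ay":0,"az":0},{"hand":-1,"dx":40,"dy":3,"dz":0,"ax":0,"ay":0,"az":0.5},{"hand":-1,"dx":60,"dy":4.6,"dz":0,"ax":0,"ay":0,"az":1},{"hand":-1,"dx":80,"dy":6.2,"dz":0,"ax":0,"ay":0,"az":1.5},{"hand":-1,"dx":100,"dy":7.7,"dz":0,"ax":0,"ay":0,"az":2},{"hand":-1,"dx":120,"dy":9.3,"dz":0,"ax":0,"ay":0,"az":2.5},{"hand":-1,"dx":140,"dy":10.8,"dz":0,"ax":0,"ay":0,"az":3},{"hand":-1,"dx":160,"dy":12.4,"dz":0,"ax":0,"ay":0,"az":3.6},{"hand":-1,"dx":176,"dy":13.6,"dz":0,"ax":0,"ay":0,"az":3.6},{"hand":-1,"dx":184,"dy":14.2,"dz":0,"ax":0,"ay":0,"az":3.6},{"hand":-1,"dx":186,"dy":14.4,"dz":0,"ax":0,"ay":0,"az":3.6}]'
python3 - <<'E'
from h import *
go([.4358,0.0095,.032],91)
E
```

```text
clock: 4.32
ee_pos: [0.4355, -0.1473, 0.033]
ee_rot: [179.8, 0.1, 91.2]
ft_force: [-0.0, -6.1, 6.7]
opening: 0.0035
grasp_force: 31.1
shift [156.8   3.4   0.6] turn [0.2 0.1 0.2]
```

```bash
python3 -m inch '[{"hand":-1,"dx":8,"dy":0.2,"dz":0,"ax":0,"ay":0,"az":0},{"hand":-1,"dx":22,"dy":0.5,"dz":0,"ax":0,"ay":0,"az":0},{"hand":-1,"dx":40,"dy":1,"dz":0,"ax":0,"ay":0,"az":0},{"hand":-1,"dx":60,"dy":1.3,"dz":0,"ax":0,"ay":0,"az":0},{"hand":-1,"dx":80,"dy":1.7,"dz":0,"ax":0,"ay":0,"az":0},{"hand":-1,"dx":100,"dy":2,"dz":0,"ax":0,"ay":0,"az":0},{"hand":-1,"dx":120,"dy":2.5,"dz":0,"ax":0,"ay":0,"az":0},{"hand":-1,"dx":140,"dy":3,"dz":0,"ax":0,"ay":0,"az":0},{"hand":-1,"dx":152,"dy":3.2,"dz":0,"ax":0,"ay":0,"az":0},{"hand":-1,"dx":157,"dy":3.4,"dz":0,"ax":0,"ay":0,"az":0},{"hand":-1,"dx":157,"dy":3.4,"dz":0,"ax":0,"ay":0,"az":0}]'
python3 - <<'E'
from h import *
optics.grab_frame("top");o=get_obs();im=optics.grab_frame("wrist");cv2.imwrite("pics/w3.png",im)
cv2.imwrite("pics/t3.png",cv2.resize(optics.grab_frame("top")[130:300,130:450],(800,425),interpolation=2))
for n in("top","wrist"):
  for q in("tray","mouth","pointer_tip","index_tip","gate_handle"):
    for x in spotter.tip_of(n,q)[:1]:
        z={"tray":0,"mouth":.062,"gate_handle":.115}.get(q,.074)
        uv=np.array(x["point"])*[560,420];print(n,q,uv.round(1),round(x["score"],2),atz(ray(n,uv,None,o),z).round(4))
E
```

```text
clock: 5.23
ee_pos: [0.436, 0.0105, 0.0329]
ee_rot: [179.8, 0.0, 91.2]
ft_force: [-0.9, 4.3, 12.2]
opening: 0.0035
grasp_force: 31.8
top tray [269.1 250.2] 0.91 [0.4942 0.0151 0.    ]
top mouth [272.7 197.4] 0.72 [0.6284 0.0091 0.062 ]
top pointer_tip [216.  178.7] 0.58 [0.6711 0.1559 0.074 ]
top index_tip [230.6 177.1] 0.73 [0.6763 0.1187 0.074 ]
top gate_handle [228.9 191.5] 0.61 [0.6313 0.117  0.115 ]
wrist tray [380.3 245.5] 0.56 [0.4928 0.0133 0.    ]
```

View pics/w3.png

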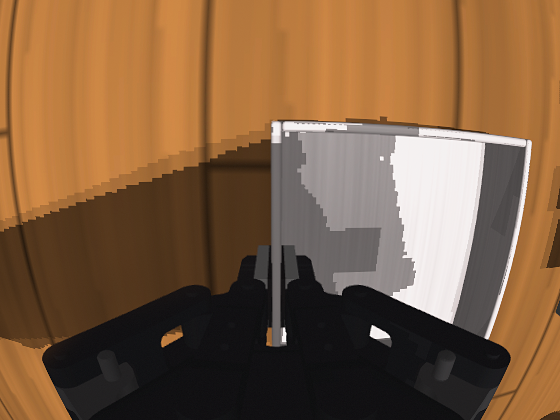

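View pics/t3.png

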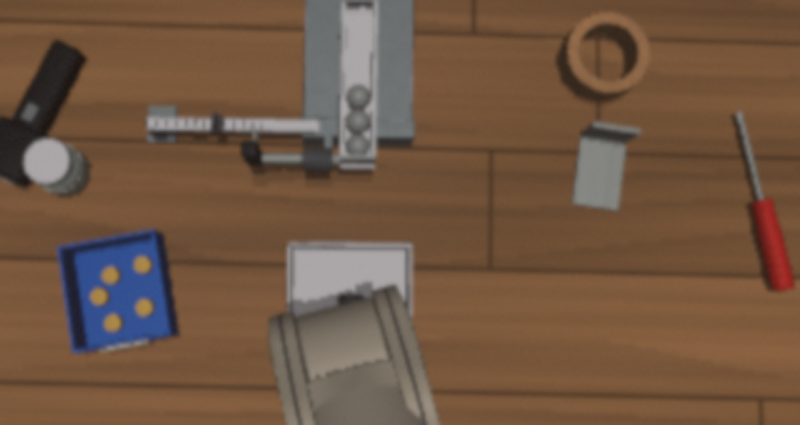

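```bash
python3 -m inch '[{"hand":-1,"dx":0,"dy":6,"dz":0,"ax":0,"ay":0,"az":0},{"hand":-1,"dx":-1,"dy":18,"dz":0,"ax":0,"ay":0,"az":0},{"hand":-1,"dx":-2,"dy":34,"dz":0,"ax":0,"ay":0,"az":0},{"hand":-1,"dx":-4,"dy":52,"dz":0,"ax":0,"ay":0,"az":0},{"hand":-1,"dx":-5,"dy":68,"dz":0,"ax":0,"ay":0,"az":0},{"hand":-1,"dx":-6,"dy":82,"dz":0,"ax":0,"ay":0,"az":0},{"hand":-1,"dx":-6,"dy":92,"dz":0,"ax":0,"ay":0,"az":0},{"hand":-1,"dx":-6,"dy":98,"dz":0,"ax":0,"ay":0,"az":0},{"hand":-1,"dx":-6,"dy":100,"dz":0,"ax":0,"ay":0,"az":0},{"hand":-1,"dx":-6,"dy":102,"dz":0,"ax":0,"ay":0,"az":0},{"hand":-1,"dx":-6,"dy":102,"dz":0,"ax":0,"ay":0,"az":0}]'
```

```text
clock: 6.8
ee_pos: [0.5363, 0.0056, 0.0328]
ee_rot: [-180.0, 0.1, 91.1]
ft_force: [-8.9, -0.4, 16.0]
opening: 0.0034
grasp_force: 32.7
```

```bash
python3 -m inch '[{"hand":-1,"dx":1,"dy":2,"dz":0,"ax":0,"ay":0,"az":0},{"hand":-1,"dx":1,"dy":4,"dz":0,"ax":0,"ay":0,"az":0},{"hand":-1,"dx":1,"dy":5,"dz":0,"ax":0,"ay":0,"az":0},{"hand":-1,"dx":1,"dy":5,"dz":0,"ax":0,"ay":0,"az":0}]'
python3 - <<'E'
from h import *
im=optics.grab_frame("top");cv2.imwrite("pics/t4.png",im)
for q in("tray","mouth"):
    for x in spotter.tip_of("top",q)[:1]:
        uv=np.array(x["point"])*[560,420];print(q,uv.round(1),round(x["score"],2),atz(ray("top",uv),.062*(q=="mouth")).round(4))
E
```

```text
clock: 7.13
ee_pos: [0.5411, 0.0064, 0.0328]
ee_rot: [-179.9, 0.1, 91.1]
ft_force: [-9.7, -1.1, 15.9]
opening: 0.0032
grasp_force: 32.8
tray [272.7 193.9] 0.36 [0.6484 0.0093 0.    ]
mouth [269.2 196. ] 0.72 [0.6318 0.0184 0.062 ]
```

```bash
python3 -m inch '[{"hand":-0.7,"dx":0,"dy":0,"dz":0,"ax":0,"ay":0,"az":0},{"hand":-0.4,"dx":0,"dy":0,"dz":0,"ax":0,"ay":0,"az":0},{"hand":-0.3,"dx":0,"dy":0,"dz":0,"ax":0,"ay":0,"az":0},{"hand":-0.3,"dx":0,"dy":0,"dz":-10,"ax":0,"ay":0,"az":0},{"hand":-0.3,"dx":0,"dy":0,"dz":-30,"ax":0,"ay":0,"az":0},{"hand":-0.3,"dx":0,"dy":0,"dz":-70,"ax":0,"ay":0,"az":0},{"hand":-0.3,"dx":0,"dy":0,"dz":-110,"ax":0,"ay":0,"az":0},{"hand":0.3,"dx":0,"dy":-20,"dz":-150,"ax":0,"ay":0,"az":0},{"hand":0.6,"dx":0,"dy":-40,"dz":-170,"ax":0,"ay":0,"az":0},{"hand":0.6,"dx":0,"dy":-60,"dz":-170,"ax":0,"ay":0,"az":0},{"hand":0.6,"dx":0,"dy":-60,"dz":-170,"ax":0,"ay":0,"az":0}]'
python3 - <<'E'
from h import *
o=get_obs();a=optics.grab_frame("wrist");cv2.imwrite("pics/w5.png",a)
b=optics.grab_frame("top");s=optics.grab_frame("side")
cv2.imwrite("pics/c5.png",cv2.vconcat([cv2.resize(a,(560,420))]))
cv2.imwrite("pics/t5.png",b)
for q in("tray","mouth","pointer_tip","index_tip","gate_handle"):
  rs=[]
  for n in("top","wrist","side"):
    for x in spotter.tip_of(n,q)[:1]:
        z={"tray":0,"mouth":.062,"gate_handle":.115}.get(q,.074)
        uv=np.array(x["point"])*[560,420];r=ray(n,uv,None,o);rs.append(r);print(n,q,uv.round(1),round(x["score"],2),atz(r,z).round(4))
  if len(rs)>1: p,e=tri(rs);print("   tri",p.round(4),np.round(e,4))
E
```

```text
clock: 8.2
ee_pos: [0.48, 0.0053, 0.2035]
ee_rot: [179.9, 0.1, 91.1]
ft_force: [0.6, -1.4, -1.1]
opening: 0.0683
grasp_force: 0.0
top tray [272.2 211.2] 0.77 [0.6004 0.0094 0.    ]
wrist tray [385.5 184. ] 0.88 [0.5978 0.0101 0.    ]
side tray [282.8 232. ] 0.85 [0.5948 0.0045 0.    ]
   tri [0.5968 0.01   0.0046] [0.0031 0.001  0.0025]
top mouth [271.6 198.6] 0.85 [0.6252 0.012  0.062 ]
wrist mouth [435.4 197.6] 0.69 [0.6269 0.0109 0.062 ]
side mouth [272.  220.4] 0.64 [0.629  0.0223 0.062 ]
   tri [0.6292 0.011  0.0544] [0.0029 0.0025 0.0017]
top pointer_tip [211.7 175.9] 0.38 [0.6781 0.1673 0.074 ]
wrist pointer_tip [482.3  42.8] 0.66 [0.6625 0.1585 0.074 ]
side pointer_tip [254.4 247.2] 0.56 [0.6643 0.1733 0.074 ]
   tri [0.672  0.1647 0.0654] [0.0087 0.0037 0.006 ]
top index_tip [232.6 177.6] 0.56 [0.6751 0.1135 0.074 ]
wrist index_tip [483.8  89.9] 0.8 [0.6639 0.1142 0.074 ]
side index_tip [258.9 235.3] 0.43 [0.6588 0.1164 0.074 ]
   tri [0.6666 0.1138 0.0725] [0.0086 0.0016 0.0074]
top gate_handle [231.9 192.8] 0.74 [0.6284 0.1096 0.115 ]
wrist gate_handle [483.5  80.5] 0.85 [0.6336 0.1146 0.115 ]
side gate_handle [268.1 225.1] 0.68 [0.6291 0.1135 0.115 ]
   tri [0.6297 0.1123 0.116 ] [0.0031 0.0032 0.0017]
```

View pics/w5.png

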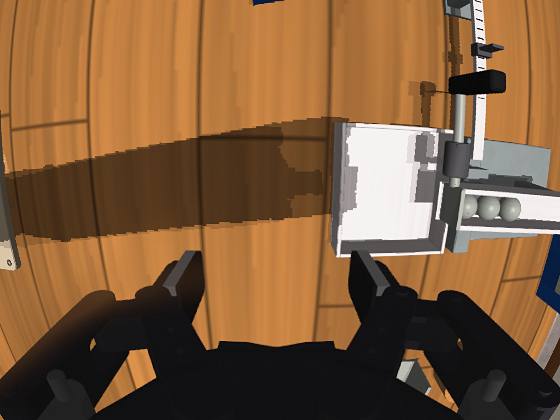

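```bash
python3 -m inch '[{"hand":0.6,"dx":12,"dy":30,"dz":0,"ax":0,"ay":0,"az":0},{"hand":0.6,"dx":27,"dy":60,"dz":0,"ax":0,"ay":0,"az":0},{"hand":0.6,"dx":42,"dy":95,"dz":0,"ax":0,"ay":0,"az":0},{"hand":0.6,"dx":57,"dy":130,"dz":0,"ax":0,"ay":0,"az":0},{"hand":0.6,"dx":67,"dy":149,"dz":0,"ax":0,"ay":0,"az":0},{"hand":0.6,"dx":67,"dy":149,"dz":0,"ax":0,"ay":0,"az":0},{"hand":0.6,"dx":67,"dy":149,"dz":0,"ax":0,"ay":0,"az":0}]'
python3 - <<'E'
from h import *
o=get_obs();a=optics.grab_frame("wrist");cv2.imwrite("pics/w6.png",a)
print(o["ee_pos"])
for q in("pointer_tip","index_tip","gate_handle"):
    for x in spotter.tip_of("wrist",q)[:2]:
        uv=np.array(x["point"])*[560,420];r=ray("wrist",uv,None,o);print(q,uv.round(1),round(x["score"],2),atz(r,.115 if q[0]=="g" else .074).round(4))
E
```

```text
clock: 9.68
ee_pos: [0.6296, 0.0758, 0.2004]
ee_rot: [-179.9, -0.1, 91.2]
ft_force: [0.6, 0.3, 0.1]
opening: 0.0681
grasp_force: 0.0
[0.62957775 0.07575657 0.20043337]
pointer_tip [322.  104.7] 0.55 [0.6632 0.1562 0.074 ]
index_tip [321.2 162.1] 0.89 [0.6642 0.1112 0.074 ]
gate_handle [283.8 163.3] 0.67 [0.6338 0.1147 0.115 ]
gate_handle [322.3 161.2] 0.37 [0.6591 0.1168 0.115 ]
```

View pics/w6.png

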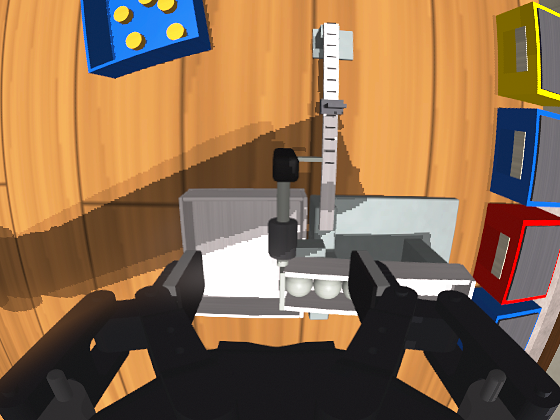

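```bash
python3 -m inch '[{"hand":0.6,"dx":20,"dy":2,"dz":0,"ax":0,"ay":0,"az":0},{"hand":0.6,"dx":37,"dy":2.5,"dz":10,"ax":0,"ay":0,"az":0},{"hand":0.6,"dx":37,"dy":2.5,"dz":40,"ax":0,"ay":0,"az":0},{"hand":0.6,"dx":37,"dy":2.5,"dz":68,"ax":0,"ay":0,"az":0},{"hand":0.6,"dx":37,"dy":2.5,"dz":84,"ax":0,"ay":0,"az":0},{"hand":0.6,"dx":37,"dy":2.5,"dz":84,"ax":0,"ay":0,"az":0},{"hand":-0.2,"dx":37,"dy":2.5,"dz":84,"ax":0,"ay":0,"az":0},{"hand":-0.6,"dx":37,"dy":2.5,"dz":84,"ax":0,"ay":0,"az":0},{"hand":-1,"dx":37,"dy":2.5,"dz":84,"ax":0,"ay":0,"az":0},{"hand":-1,"dx":37,"dy":2.5,"dz":84,"ax":0,"ay":0,"az":0},{"hand":-1,"dx":37,"dy":2.5,"dz":84,"ax":0,"ay":0,"az":0},{"hand":-1,"dx":37,"dy":2.5,"dz":84,"ax":0,"ay":0,"az":0}]' 70
python3 - <<'E'
from h import *
o=get_obs();a=optics.grab_frame("wrist");cv2.imwrite("pics/w7.png",a)
for q in("pointer_tip","index_tip","gate_handle"):
    for x in spotter.tip_of("wrist",q)[:2]:
        uv=np.array(x["point"])*[560,420];r=ray("wrist",uv,None,o);print(q,uv.round(1),round(x["score"],2),atz(r,.115 if q[0]=="g" else .074).round(4))
E
```

```text
clock: 10.88
ee_pos: [0.6342, 0.1119, 0.1194]
ee_rot: [179.6, -0.1, 91.0]
ft_force: [12.4, 1.1, -1.2]
opening: 0.0149
grasp_force: 70.3
pointer_tip [332.2 158.5] 0.9 [0.6637 0.1592 0.074 ]
index_tip [327.1 241.1] 0.71 [0.6636 0.1124 0.074 ]
```

View pics/w7.png

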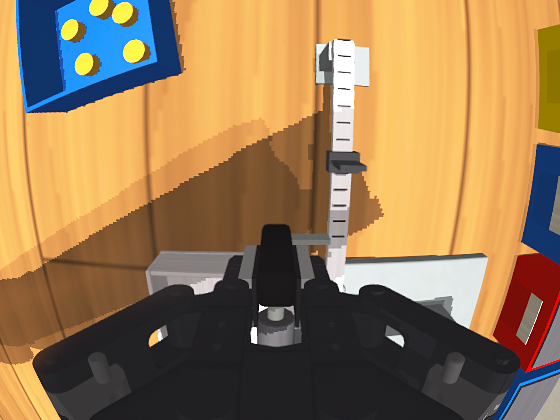

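```bash
python3 -m inch '[{"hand":-1,"dx":2,"dy":0,"dz":0,"ax":0,"ay":0,"az":0},{"hand":-1,"dx":6,"dy":0,"dz":0,"ax":0,"ay":0,"az":0},{"hand":-1,"dx":11,"dy":0,"dz":0,"ax":0,"ay":0,"az":0},{"hand":-1,"dx":16,"dy":0,"dz":0,"ax":0,"ay":0,"az":0},{"hand":-1,"dx":21,"dy":0,"dz":0,"ax":0,"ay":0,"az":0},{"hand":-1,"dx":26,"dy":0,"dz":0,"ax":0,"ay":0,"az":0},{"hand":-1,"dx":31,"dy":0,"dz":0,"ax":0,"ay":0,"az":0},{"hand":-1,"dx":36,"dy":0,"dz":0,"ax":0,"ay":0,"az":0},{"hand":-1,"dx":40,"dy":0,"dz":0,"ax":0,"ay":0,"az":0},{"hand":-1,"dx":42,"dy":0,"dz":0,"ax":0,"ay":0,"az":0},{"hand":-1,"dx":42,"dy":0,"dz":0,"ax":0,"ay":0,"az":0}]' 70
python3 - <<'E'
from h import *
o=get_obs();a=optics.grab_frame("wrist");cv2.imwrite("pics/w8.png",a[130:340,200:480].repeat(3,0).repeat(3,1)[:600,:800])
for q in("pointer_tip","index_tip"):
    for x in spotter.tip_of("wrist",q)[:2]:
        uv=np.array(x["point"])*[560,420];r=ray("wrist",uv,None,o);print(q,uv.round(1),round(x["score"],2),atz(r,.074).round(4))
E
```

```text
clock: 12.0
ee_pos: [0.6338, 0.1512, 0.1194]
ee_rot: [179.6, 0.1, 90.9]
ft_force: [10.4, -8.5, 2.6]
opening: 0.015
grasp_force: 70.7
pointer_tip [329.7 231.7] 0.87 [0.6642 0.1571 0.074 ]
index_tip [329.1 241.3] 0.86 [0.6643 0.1513 0.074 ]
```

View pics/w8.png

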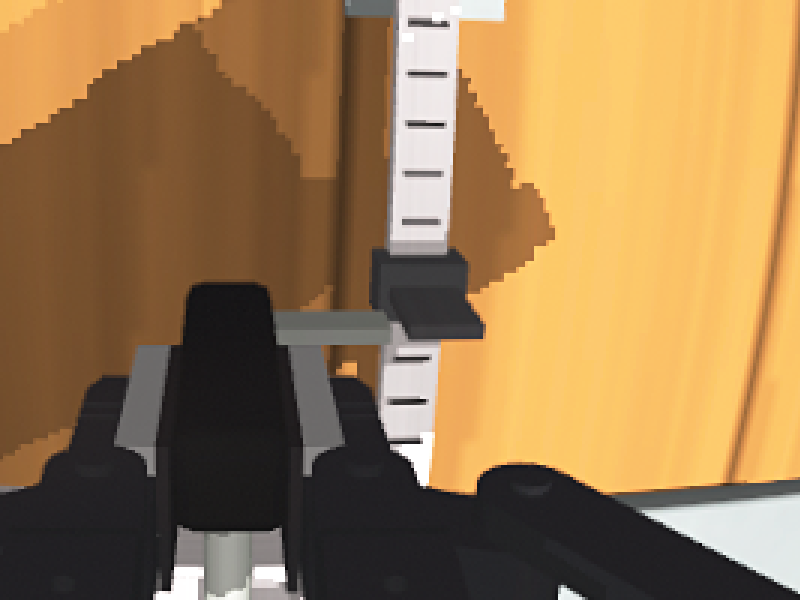

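```bash
python3 - <<'E'
from h import *
o=get_obs();m=model("wrist")
P=lambda x,y,z:atz(ray("wrist",(200+(x+.5)/3-.5,130+(y+.5)/3-.5),m,o),z).round(4)
print("fin top +y edge",P(435,318,.085),"-y edge",P(435,338,.085))
for z in(.074,.077,.08):print("blade top",z,"+y",P(340,328,z),"-y",P(340,345,z))
a=cv2.imread("pics/w8.png");print(a[300:360:3,340].mean(1).round());print(a[240:360:3,430].mean(1).round())
E
```

```text
fin top +y edge [0.6705 0.1583 0.085 ] -y edge [0.6708 0.1544 0.085 ]
blade top 0.074 +y [0.655  0.1522 0.074 ] -y [0.6552 0.1487 0.074 ]
blade top 0.077 +y [0.6546 0.1533 0.077 ] -y [0.6548 0.1499 0.077 ]
blade top 0.08 +y [0.6542 0.1545 0.08  ] -y [0.6544 0.1511 0.08  ]
[ 58.  59.  56.  78.  99.  99.  98.  98.  97. 101. 121. 120. 120. 120.
 123.  58.  64.  65.  65.  65.]
[183. 163. 165. 168. 147.  69.  46.  49.  58.  61.  62.  62.  61.  62.
  62.  56.  51.  51.  51.  51.  51.  51.  51.  51.  50.  50.  50.  50.
  55.  62.  62.  61.  57. 114. 164. 194. 225. 225. 177. 144.]
```

```bash
python3 -m inch '[{"hand":-1,"dx":2,"dy":0,"dz":0,"ax":0,"ay":0,"az":0},{"hand":-1,"dx":4,"dy":0,"dz":0,"ax":0,"ay":0,"az":0},{"hand":-1,"dx":5,"dy":0,"dz":0,"ax":0,"ay":0,"az":0},{"hand":-1,"dx":5,"dy":0,"dz":0,"ax":0,"ay":0,"az":0},{"hand":-1,"dx":5,"dy":0,"dz":0,"ax":0,"ay":0,"az":0},{"hand":-1,"dx":5,"dy":0,"dz":0,"ax":0,"ay":0,"az":0},{"hand":-1,"dx":5,"dy":0,"dz":0,"ax":0,"ay":0,"az":0},{"hand":-1,"dx":5,"dy":0,"dz":0,"ax":0,"ay":0,"az":0},{"hand":-1,"dx":5,"dy":0,"dz":0,"ax":0,"ay":0,"az":0},{"hand":-1,"dx":5,"dy":0,"dz":0,"ax":0,"ay":0,"az":0},{"hand":-1,"dx":5,"dy":0,"dz":0,"ax":0,"ay":0,"az":0},{"hand":-1,"dx":5,"dy":0,"dz":0,"ax":0,"ay":0,"az":0}]' 70
python3 - <<'E'
from h import *
o=get_obs();a=optics.grab_frame("wrist");t=optics.grab_frame("top");s=optics.grab_frame("side")
up=lambda i,k:cv2.resize(i,None,fx=k,fy=k,interpolation=2)
c=np.zeros((600,800,3),np.uint8)
w=up(a[130:290,240:400],2.5);c[:400,:400]=w
w=up(t[160:240,220:300],5)[:400,:400];c[:400,400:]=w
w=up(s[180:246,230:320],3)[:200];c[400:400+w.shape[0],:w.shape[1]]=w
cv2.imwrite("pics/w9.png",c)
for n in("wrist","side","top"):
  for q in("pointer_tip","index_tip","tray","ball1_center","ball2_center","ball3_center"):
    for x in spotter.tip_of(n,q)[:3]:
        uv=np.array(x["point"])*[560,420];r=ray(n,uv,None,o);print(n,q,uv.round(1),round(x["score"],2),atz(r,.074 if "tip" in q else (0 if q=="tray" else .0165)).round(4))
E
```

```text
clock: 13.15
ee_pos: [0.6338, 0.1554, 0.1194]
ee_rot: [179.6, 0.2, 90.8]
ft_force: [10.6, -7.8, 2.5]
opening: 0.0148
grasp_force: 70.8
wrist pointer_tip [329.7 241.1] 0.89 [0.6646 0.1557 0.074 ]
wrist index_tip [327.8 238. ] 0.65 [0.6634 0.1575 0.074 ]
wrist tray [240.4 333.5] 0.57 [0.6033 0.0331 0.    ]
wrist ball2_center [272.6 349.2] 0.41 [0.6333 0.0284 0.0165]
wrist ball3_center [240.4 332.6] 0.39 [0.6053 0.0468 0.0165]
side pointer_tip [275.3 189.8] 0.43 [ 0.6366 -0.1409  0.074 ]
side pointer_tip [257.2 242.4] 0.38 [0.6591 0.1504 0.074 ]
side pointer_tip [247.9 189.4] 0.23 [ 0.7352 -0.1335  0.074 ]
side index_tip [255.  245.5] 0.6 [0.6636 0.1653 0.074 ]
side index_tip [275.5 230.9] 0.25 [0.6093 0.0899 0.074 ]
side tray [281.7 235.4] 0.95 [ 0.5968  0.0228 -0.    ]
side tray [258.7 300.9] 0.28 [0.6324 0.3185 0.    ]
side ball1_center [292.7 230.2] 0.44 [0.5603 0.0113 0.0165]
side ball3_center [282.5 231.8] 0.54 [0.5939 0.0232 0.0165]
top ball1_center [272.2 224.1] 0.61 [0.5634 0.0085 0.0165]
top ball2_center [277.8 203.1] 0.52 [ 0.6207 -0.0051  0.0165]
top ball3_center [257.9 208.4] 0.55 [0.6049 0.0482 0.0165]
```

View pics/w9.png

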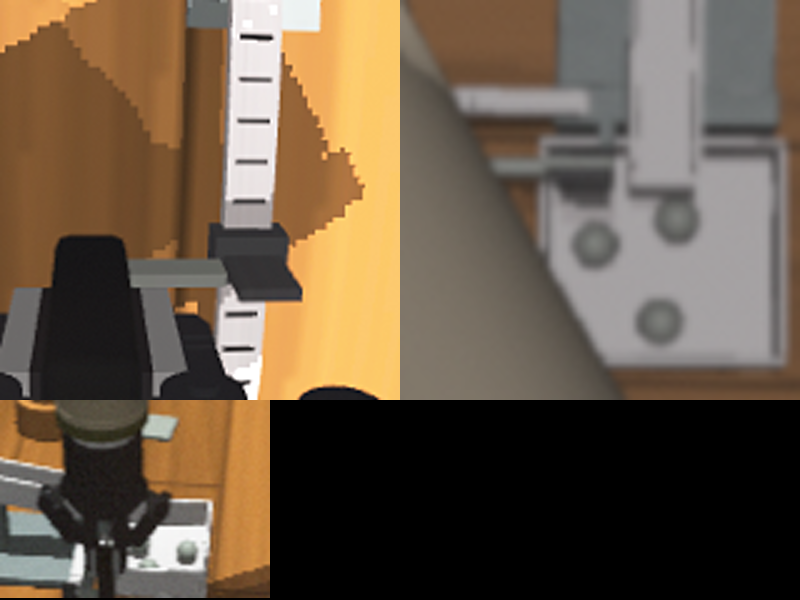

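```bash
python3 -m inch '[{"hand":-1,"dx":0.7,"dy":0,"dz":0,"ax":0,"ay":0,"az":0},{"hand":-1,"dx":0.7,"dy":0,"dz":0,"ax":0,"ay":0,"az":0},{"hand":-1,"dx":0.7,"dy":0,"dz":0,"ax":0,"ay":0,"az":0},{"hand":-1,"dx":0.7,"dy":0,"dz":0,"ax":0,"ay":0,"az":0},{"hand":-1,"dx":0.7,"dy":0,"dz":0,"ax":0,"ay":0,"az":0},{"hand":-1,"dx":0.7,"dy":0,"dz":0,"ax":0,"ay":0,"az":0},{"hand":-1,"dx":0.7,"dy":0,"dz":0,"ax":0,"ay":0,"az":0},{"hand":-1,"dx":0.7,"dy":0,"dz":0,"ax":0,"ay":0,"az":0}]' 70
python3 - <<'E'
from h import *
for i in range(2):
  o=get_obs();optics.grab_frame("wrist");print([atz(ray("wrist",np.array(x["point"])*[560,420],None,o),.074).round(4) for q in("pointer_tip","index_tip") for x in spotter.tip_of("wrist",q)[:1]])
print(workorder.hand_in())
E
```

```text
clock: 14.87
ee_pos: [0.6337, 0.1561, 0.1194]
ee_rot: [179.6, 0.2, 90.8]
ft_force: [10.3, -7.9, 2.4]
opening: 0.0147
grasp_force: 70.8
[array([0.6631, 0.1562, 0.074 ]), array([0.6641, 0.1574, 0.074 ])]
[array([0.6655, 0.1567, 0.074 ]), array([0.663 , 0.1572, 0.074 ])]
the job is handed in; nothing more can be done
None
```

I handed the job in at about 15 s of the 64 s allowed; no verdict came back. The tray is under the mouth, all three balls are in it, and the gripper still holds the gate with its index about 1 mm from the pointer by the last wrist-camera readings.

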